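# Crack open the stuck dry box and hold it ajar

### The job

The lid of the clear dry box is stuck on its gasket and someone has left the mug on top. Lift the mug off and stand it upright on the desk close beside the box (do not drop it), and only then pull the lid up until the seal lets go, without letting it fly up more than 7 cm. Finish while still holding the lid ajar, quite still, with its front edge about 3 cm above the rim; leave the lens, the film can and the lens cap where they are.

Things in the scene. Friction and masses are not known exactly. Their poses are not given: they have to be found in the camera images.
- drybox: dry box fixed to the desk: clear tub 180 (x) x 220 (y) x 83 mm high with a rim flange 199 x 232 mm, blue lid; origin at the centre of its underside on the desk, x axis from the handle side (nearer the robot) to the hinge side, y along the hinge, z up. The closed lid's flat top is 97 mm above the desk
- lid (a joint): lid hinge in rad, 0 closed, grows as the handle side rises (0.16 rad = front edge 3 cm up). Plate 190 x 232 x 10 mm, about 0.3 kg, hinged on a line along the box's y, 92 mm behind the box's origin (+x) and 88 mm above the desk; the front edge is 187 mm from the hinge. The seal takes about 15 N at the handle until the handle has risen 3 to 5 mm, then only its own weight (about 2 N) is left. Left alone it falls shut
- lid_handle (a point): middle of the lid's handle: a round steel bar 10 mm thick, straight for 68 mm along the box's y, its axis 31 mm above the lid's top, on two legs near the lid's front edge, 157 mm from the hinge (65 mm before the box's origin), with 26 mm free beneath it; it moves with the lid and has the lid's axes
- mug: the blue and white mug (about 0.21 kg), listed for its axes: origin under the mug, z up its height, handle towards its -y
- mug_mid (a point): centre of the mug's round cup, half-way up: cup 78 mm outside diameter, 92 mm high, wall about 5 mm thick, open at the top, inner floor 7 mm up. The mug's axes: z up, handle on the -y side, a 13 mm thick upright bar 64 mm from this centre, its loop from 14 to 86 mm above the mug's foot. The mug starts upright on the lid
- film_can: film can, black with a grey cap, 34 mm diameter, 53 mm high, bystander, origin under it
- spare_lens: black camera lens standing on the desk, 66 mm diameter, 63 mm high, bystander, origin under it
- lens_cap: black lens cap lying flat, 72 mm diameter, 13 mm high, bystander, origin under it
There are look-alikes about, which are no part of the job. Leave any pink look-alike of the mug alone.

How it is judged:
By the outcome, as a careful person would: the job done as asked, in the order asked, and still so for the second after the job is handed in, while the arm keeps its last pose, push and grip.
It also fails if it takes over 51 s, if anything falls off the work surface, if the arm or the gripper's body presses on something with over 40 N, if the wrist force passes 120 N, or if a joint passes its speed limit or range.

### The arm

A 6-joint arm with a two-finger parallel gripper is mounted at the origin on a cart in front of the work surface, level with it; the furniture and walls round the work are solid. World frame = base frame: x ahead of the robot, y to its left, z up, the work surface at z = 0. Lengths are in m, angles in rad, forces in N, time in s.
With the tool pointing down it reaches from about 0.35 to 0.975 m from the base axis. Payload 4.9 kg.
Tool frame: the origin (TCP) lies midway between the tips of the shut fingers; the grasp point (between the pads) lies ctrl.grip_depth behind it (ctrl.grip_depth is the distance from the TCP to the grasp point, in m); z points along the fingers, y is the line along which they close (so a half turn about z gives the same grasp; the last joint's range is limited). The gripper opens to 85 mm and grips with 20 to 120 N. Pads are 22 mm wide; open, the fingers measure 114 mm over their backs; the gripper's body (76 mm by 85 mm) begins 54 mm behind the grasp point. The pads swing forward as they close: fully open they stand 13 mm farther back than shut.
Start: joints at [1.182, 0.053, 1.613, -0, 1.476, -0.119], TCP at [0.167, 0.602, 0.231] pointing down, gripper open.
Joint ranges: [-3.01, 3.01], [-1.01, 2.22], [0.06, 2.58], [-1.02, 4.17], [0.09, 2.62], [-3.14, 3.14]. Speed limits (rad/s): [2.57, 2.57, 3.14, 3.14, 3.14, 3.14].

### API

Orientations are given as a rotation vector (axis times angle).
In Python, from station import ctrl, get_image, camera_model gives the robot as it stands. The module is installed in compiled form; this text tells all that it offers.
- The arm moves only by the shell command python3 -m crank 'ROWS' [FORCE]. ROWS is JSON, a list of rows, each a list of 7 numbers: the shift along the tool's x, y, z in mm, then the turn, a rotation vector about the tool's x, y, z in rad, then the opening, from -1 (shut) to 1 (fully open). A call has exactly 10 rows; each row shifts and turns the commanded pose from where the row before left it, along the tool's axes as they then stand; what a row does not reach is not made up. A row lasts 1/12 s, in which the tool goes at most 41.7 mm and 7.16 degrees, less where a joint would pass 70% of its speed; a pose out of reach is approached as far as the arm can. A call with a gripper value outside its range is refused whole. The fingers move at their own pace and stop on an object; FORCE is the grip in N (left out, the last holds). Time passes only in rows, so rows that do not move let the fingers close, or fill a call up. It gives the time, the measured TCP pose, the force, the opening and the grip force at its end, in the units of the state.
- ctrl.get_obs(): the state, without advancing time (a new reading comes with each control period).
- get_image(name): name is "scene" or "top"; returns the picture (400x640x3 uint8, red, green, blue); there is no depth.
- camera_model(name): a dict with "vertical_fov" (degrees; the focal length in pixels is half the picture's height over the tangent of half this angle, whatever the lens; pixels are square), "cx", "cy" (the principal point, pixels), "k1" (the pictures are not rectified: a ray, as slopes to the right and down, at radius r is drawn at 1 + k1 r^2 times it, then the intrinsics apply), "R" (3x3) and "t" (3): a world point X has camera coordinates R X + t. Camera axes: x right, y down, z forward; pixel columns grow to the right and rows downward; lengths in m; the calibration is good to about 2 mm. A picture is of the moment at which its call begins. camera_model takes no time and is no camera call.
- ctrl.finish_job(): hands the job in; it is judged then, once.
The state is a dict: "t": time; "q": joint angles; "dq": joint speeds; "effort": joint torques, N m; "tool_pos": TCP position; "tool_rot": TCP orientation; "contact_force": force on the tool from outside, world axes, zero at the start; "wrist_torque": the same for the moment, N m; "opening": finger opening in m; "grip_force": force on a finger pad.
Only numpy, scipy, OpenCV 4.12 (cv2) and the standard library are available. Lean on these libraries where they do the work, as an engineer would, in place of code of your own. Each camera call takes 0.05 s, during which the arm holds its last target. There are 200 camera calls.

## Working session

There is one attempt and no reset: what is moved stays moved. The work goes in short steps, Python scripts to look and compute and a shell command to move; the robot and the scene stay as the last step left them, time stands still between calls to the robot, and variables do not carry over. Pictures are saved under pics/ and viewed, at most 10 in all, crops included, and the job is handed in when it is done.

```bash
mkdir -p pics; python3 - <<'E'
from station import ctrl,get_image,camera_model
import cv2
for n in("scene","top"):
    cv2.imwrite(f"pics/{n}0.png",get_image(n)[:,:,::-1]); m=camera_model(n); print(n,m)
print(ctrl.grip_depth,ctrl.get_obs())
E
```

```text
scene {'vertical_fov': 45.858076171464305, 'cx': 314.9532820536113, 'cy': 199.563390008622, 'k1': -0.07444833185200428, 'R': array([[-0.86680436, -0.49843602, -0.01455116],
       [-0.21629499,  0.40212021, -0.88967174],
       [ 0.44929576, -0.76802401, -0.45636877]]), 't': array([0.4630401 , 0.23078645, 1.3998507 ])}
top {'vertical_fov': 56.50612459161527, 'cx': 321.70482519847104, 'cy': 201.63328567353435, 'k1': -0.019021622185656867, 'R': array([[ 0.02431348, -0.99932235, -0.02763498],
       [-0.98777861, -0.01975718, -0.15460618],
       [ 0.15395542,  0.03105626, -0.98758961]]), 't': array([-6.88828153e-04,  5.32993893e-01,  1.00305412e+00])}
0.0187 {'t': 0.1, 'q': array([ 1.18199192e+00,  5.32962104e-02,  1.61416735e+00, -1.39309849e-05,
        1.47601172e+00, -1.19009921e-01]), 'dq': array([-0.00042511,  0.00056546, -0.00465865,  0.00082727,  0.00017952,
        0.00146802]), 'effort': array([-2.28674274e-06, -3.94902420e+01, -3.71363819e+01, -1.42423009e-04,
        3.92306509e-03, -1.29349382e-05]), 'tool_pos': array([0.1663744 , 0.60185563, 0.23017627]), 'tool_rot': array([-4.22443998e-01, -3.11259546e+00,  2.86745991e-03]), 'contact_force': array([0.31019339, 0.38065557, 0.25591582]), 'wrist_torque': array([-0.02728362, -0.00901172,  0.02217721]), 'grip_force': 0.0, 'opening': 0.08537586317201354}
```

View pics/scene0.png

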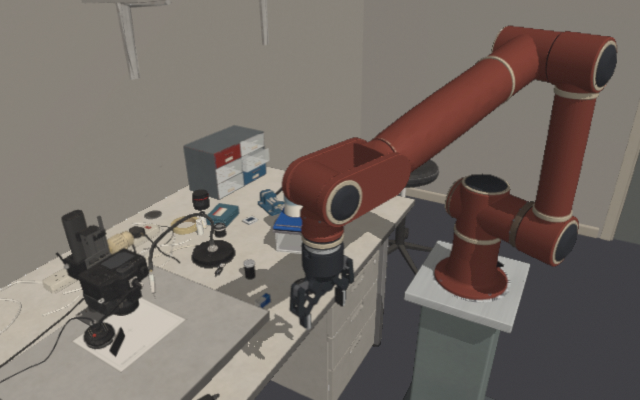

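View pics/top0.png

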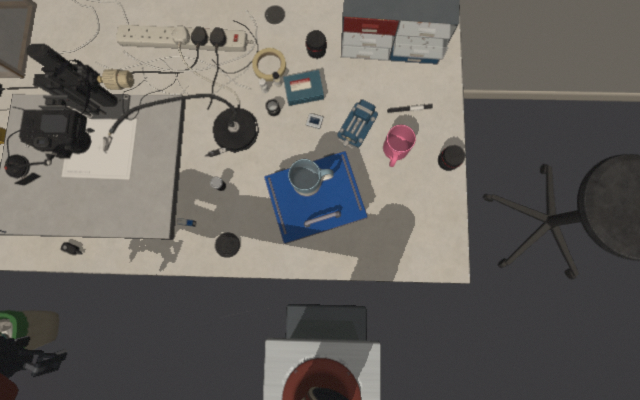

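```bash
python3 - <<'E'
import cv2
i=cv2.imread("pics/top0.png")[130:260,205:365]
cv2.imwrite("pics/c1.png",cv2.resize(i,None,fx=4.6,fy=4.6,interpolation=cv2.INTER_CUBIC))
E
cat > h.py <<'E'
import numpy as np,cv2
from station import camera_model
def ray(n,u,v):
    m=camera_model(n);f=200/np.tan(np.radians(m['vertical_fov']/2))
    d=np.array([(u-m['cx'])/f,(v-m['cy'])/f]);s=d.copy()
    for _ in range(20): s=d/(1+m['k1']*(s@s))
    R=np.array(m['R']);return -R.T@m['t'],R.T@np.r_[s,1]
def at(n,u,v,z):
    c,d=ray(n,u,v);return c+d*(z-c[2])/d[2]
def proj(n,X):
    m=camera_model(n);f=200/np.tan(np.radians(m['vertical_fov']/2))
    p=np.array(m['R'])@X+m['t'];s=p[:2]/p[2];s=s*(1+m['k1']*(s@s));return s*f+[m['cx'],m['cy']]
E
```

```text
(no output)
```

View pics/c1.png

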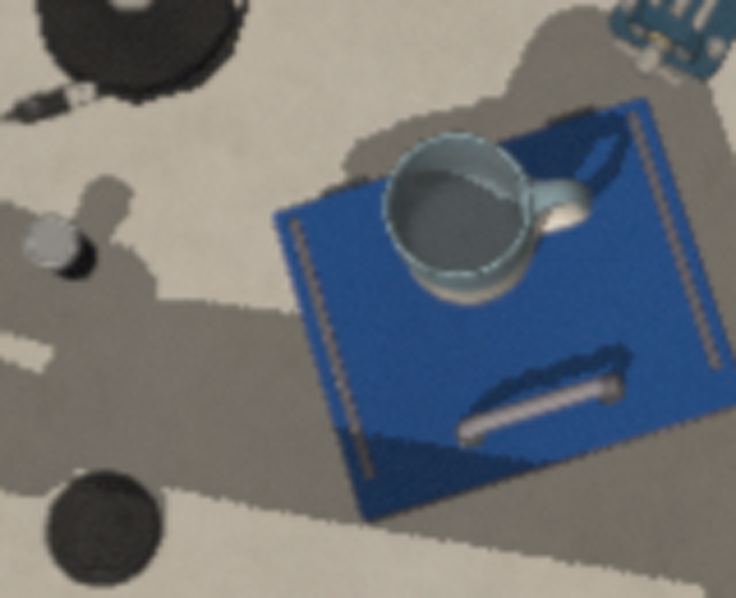

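```bash
python3 - <<'E'
from h import *
from scipy.optimize import least_squares
from scipy.spatial.transform import Rotation as Ro
from station import ctrl
P=lambda u,v:np.array([205+(u+.5)/4.6-.5,130+(v+.5)/4.6-.5])
obs=[((277,213),(.092,.116,.097)),((370,520),(-.095,.116,.097)),((645,98),(.092,-.116,.097)),((470,430),(-.065,.034,.131)),((612,384),(-.065,-.034,.131))]
def w(p,X): c,s=np.cos(p[2]),np.sin(p[2]);return np.array([p[0]+c*X[0]-s*X[1],p[1]+s*X[0]+c*X[1],X[2]])
r=least_squares(lambda p:np.concatenate([proj("top",w(p,X))-P(*u) for u,X in obs]),[.5,0,.2])
p=r.x;print("box",p,r.fun.round(1))
print("bar",w(p,(-.065,0,.128)))
print("mug rim c",at("top",*P(459,206),.189), [at("top",*P(*q),.189)[:2].round(3) for q in((385,206),(533,206),(459,132),(459,280))])
print("mughandle",at("top",*P(570,203),.18))
for n,u,v,z in(("can",55,242,.053),("cap",104,528,.013)): print(n,at("top",*P(u,v),z))
for n,u,v in(("edgeR",468,230),("pink",399,142),("lens",452,158),("mugspot",410,215)): print(n,at("top",u,v,0))
o=ctrl.get_obs();print(Ro.from_rotvec(o['tool_rot']).as_matrix().round(3))
print("spots",w(p,(0,-.19,0)),w(p,(.0,-.2,0)))
E
```

```text
box [0.53978153 0.02659633 0.33264828] [-0.7  0.9 -1.   0.6  1.1 -0.   3.  -1.6 -2.5  0.2]
bar [0.47834477 0.00537076 0.128     ]
mug rim c [0.57619678 0.05031635 0.189     ] [array([0.576, 0.09 ]), array([0.577, 0.011]), array([0.617, 0.052]), array([0.536, 0.049])]
mughandle [ 0.58097663 -0.00829519  0.18      ]
can [0.58063616 0.30918721 0.053     ]
cap [0.40829868 0.27902517 0.013     ]
edgeR [ 0.46555467 -0.40840697  0.        ]
pink [ 0.72380635 -0.21362514  0.        ]
lens [ 0.67738192 -0.3691336   0.        ]
mugspot [ 0.50539039 -0.24347978  0.        ]
[[-0.964  0.267 -0.001]
 [ 0.267  0.964 -0.002]
 [ 0.    -0.002 -1.   ]]
spots [ 0.60182551 -0.15298804  0.        ] [ 0.60509098 -0.16243985  0.        ]
```

```bash
python3 -m crank '[[0,0,-3,0,0,0.0967,0],[0,0,-3,0,0,0.0967,0],[0,0,-3,0,0,0.0967,0],[0,0,-3,0,0,0.0967,0],[0,0,-3,0,0,0.0967,0],[0,0,-3,0,0,0.0967,0],[0,0,-3,0,0,0.0967,0],[0,0,-3,0,0,0.0967,0],[0,0,-3,0,0,0.0967,0],[0,0,-3,0,0,0.0967,0]]' 30
python3 -m crank '[[-33,8.5,0,0,0,0,0],[-33,8.5,0,0,0,0,0],[-33,8.5,0,0,0,0,0],[-33,8.5,0,0,0,0,0],[-33,8.5,0,0,0,0,0],[-33,8.5,0,0,0,0,0],[-33,8.5,0,0,0,0,0],[-33,8.5,0,0,0,0,0],[-33,8.5,0,0,0,0,0],[-33,8.5,0,0,0,0,0]]'
cat > g.py <<'E'
import sys
from h import *
from station import ctrl
from scipy.spatial.transform import Rotation as Ro
o=ctrl.get_obs();R=Ro.from_rotvec(o['tool_rot']).as_matrix()
T=np.array(list(map(float,sys.argv[1:4])))
print("t",o['t'],"pos",o['tool_pos'].round(4),"tool-mm",(R.T@(T-o['tool_pos'])*1e3).round(1),"yaw of y",np.degrees(np.arctan2(R[1,1],R[0,1])).round(1),"z",R[:,2].round(3),"F",o['contact_force'].round(1),"open",o['opening'],o['grip_force'])
E
python3 g.py .5415 .0384 .26
```

```text
t: 0.93
tool_pos: [0.1664, 0.6021, 0.2607]
tool_rot: [1.827, 2.555, -0.002]
contact_force: [-0.2, 0.6, 0.1]
opening: 0.0425
grip_force: 0.0
t: 1.77
tool_pos: [0.3554, 0.3169, 0.2608]
tool_rot: [-1.821, -2.56, 0.001]
contact_force: [-0.0, -0.3, -0.4]
opening: 0.043
grip_force: 0.0
t 1.7667 pos [0.3554 0.3169 0.2608] tool-mm [-324.1   84.5    0.8] yaw of y 19.2 z [-0. -0. -1.] F [-0.  -0.3 -0.4] open 0.0430338070792942 0.0
```

```bash
python3 -m crank '[[-33,8.5,0,0,0,0,0],[-33,8.5,0,0,0,0,0],[-33,8.5,0,0,0,0,0],[-33,8.5,0,0,0,0,0],[-33,8.5,0,0,0,0,0],[-33,8.5,0,0,0,0,0],[-33,8.5,0,0,0,0,0],[-33,8.5,0,0,0,0,0],[-33,8.5,0,0,0,0,0],[-27,8.5,0,0,0,0,0]]'
python3 - <<'E'
from station import get_image
import cv2
for n,x,y in(("scene",210,150),("top",240,130)):
    i=get_image(n)[:,:,::-1][y:y+120,x:x+140]
    cv2.imwrite(f"pics/{n}1.png",cv2.resize(i,None,fx=4,fy=4,interpolation=cv2.INTER_CUBIC))
a,b=[cv2.imread(f"pics/{n}1.png") for n in("scene","top")]
cv2.imwrite("pics/both1.png",cv2.resize(cv2.hconcat([a,b]),None,fx=.714,fy=.714))
E
python3 g.py .5415 .0384 .26
```

```text
t: 2.6
tool_pos: [0.5421, 0.0381, 0.2607]
tool_rot: [-1.823, -2.558, 0.001]
contact_force: [-0.4, -0.1, 0.5]
opening: 0.0427
grip_force: 0.0
t 2.7 pos [0.5428 0.0372 0.2604] tool-mm [ 1.6 -0.8  0.4] yaw of y 18.9 z [-0.001 -0.001 -1.   ] F [-0.6  0.5  0.7] open 0.0425283890306398 0.0
```

View pics/both1.png

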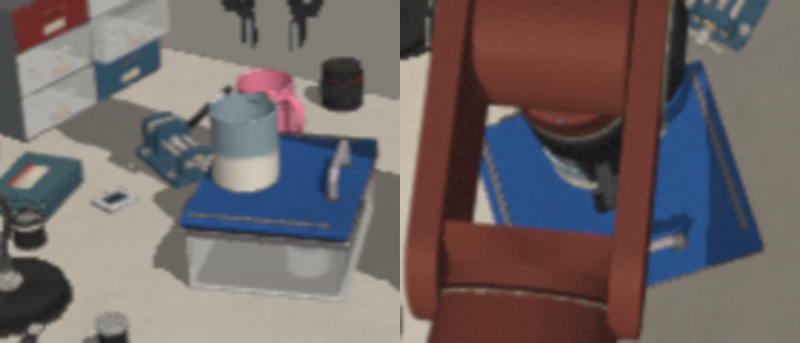

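```bash
python3 - <<'E'
from h import *
g=lambda X:((proj("scene",np.array(X))-[210,150])*2.857).round(0)
print(g([.576,.05,.189]),g([.576,.05,.097]),g([.5428,.0372,.2604]),g([.478,.005,.128]))
E
```

```text
[244. 105.] [246. 176.] [273.  48.] [338. 155.]
```

```bash
python3 -m crank '[[0,0,11.5,0,0,0,0],[0,0,11.5,0,0,0,0],[0,0,11.5,0,0,0,0],[0,0,11.5,0,0,0,0],[0,0,11.5,0,0,0,0],[0,0,11.5,0,0,0,0],[0,0,11.5,0,0,0,0],[0,0,11.5,0,0,0,0],[0,0,11.5,0,0,0,0],[0,0,11.5,0,0,0,0]]'
python3 -m crank '[[0,0,0,0,0,0,-0.3],[0,0,0,0,0,0,-0.5],[0,0,0,0,0,0,-0.6],[0,0,0,0,0,0,-0.7],[0,0,0,0,0,0,-0.8],[0,0,0,0,0,0,-0.9],[0,0,0,0,0,0,-1],[0,0,0,0,0,0,-1],[0,0,0,0,0,0,-1],[0,0,0,0,0,0,-1]]' 40
python3 g.py .5415 .0384 .146
```

```text
t: 3.53
tool_pos: [0.5416, 0.0403, 0.1452]
tool_rot: [1.821, 2.56, 0.0]
contact_force: [-0.1, -0.0, 0.1]
opening: 0.0425
grip_force: 0.0
t: 4.37
tool_pos: [0.5429, 0.0398, 0.148]
tool_rot: [1.82, 2.557, 0.002]
contact_force: [1.3, -2.0, 5.7]
opening: 0.009
grip_force: 41.2
t 4.3667 pos [0.5429 0.0398 0.148 ] tool-mm [-0.9 -1.8  2. ] yaw of y 19.1 z [ 0.004 -0.001 -1.   ] F [ 1.3 -2.   5.7] open 0.00895516084960804 41.218356227036566
```

```bash
python3 -m crank '[[0,0,-2,0,0,0,-1],[0,0,-4,0,0,0,-1],[0,0,-8,0,0,0,-1],[0,0,-10,0,0,0,-1],[0,0,-12,0,0,0,-1],[0,0,-12,0,0,0,-1],[0,0,-10,0,0,0,-1],[0,0,-8,0,0,0,-1],[0,0,-4,0,0,0,-1],[0,0,0,0,0,0,-1]]'
python3 - <<'E'
from station import get_image
import cv2
i=get_image("scene")[:,:,::-1][110:260,200:400]
cv2.imwrite("pics/s2.png",cv2.resize(i,None,fx=4,fy=4,interpolation=cv2.INTER_CUBIC))
E
python3 g.py .5415 .0384 .216
```

```text
t: 5.2
tool_pos: [0.5423, 0.0402, 0.2181]
tool_rot: [1.82, 2.558, 0.002]
contact_force: [0.1, 0.3, -1.7]
opening: 0.0084
grip_force: 38.6
t 5.25 pos [0.5418 0.0402 0.2169] tool-mm [-1.6 -0.9  0.9] yaw of y 19.1 z [ 0.001 -0.    -1.   ] F [ 0.1  0.3 -2. ] open 0.008101631143293854 38.64067991849879
```

View pics/s2.png

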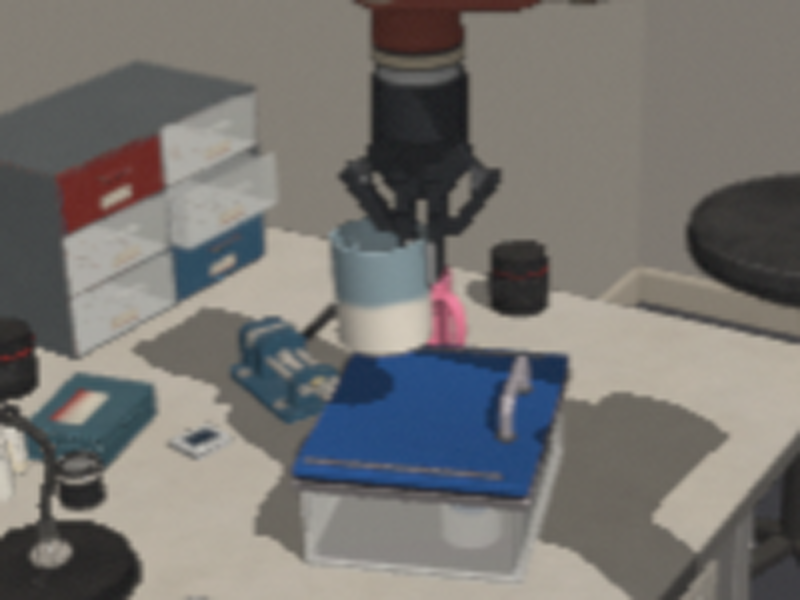

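```bash
python3 -m crank '[[-8,-3,0,0,0,0,-1],[-16,-6,0,0,0,0,-1],[-24,-9,0,0,0,0,-1],[-26,-9,0,0,0,0,-1],[-26,-9,0,0,0,0,-1],[-26,-9,0,0,0,0,-1],[-26,-9,0,0,0,0,-1],[-24,-9,0,0,0,0,-1],[-16,-6,0,0,0,0,-1],[-8,-3,0,0,0,0,-1]]'
python3 -m crank '[[0,0,5,0,0,0,-1],[0,0,10,0,0,0,-1],[0,0,16,0,0,0,-1],[0,0,18,0,0,0,-1],[0,0,20,0,0,0,-1],[0,0,20,0,0,0,-1],[0,0,18,0,0,0,-1],[0,0,16,0,0,0,-1],[0,0,10,0,0,0,-1],[0,0,5,0,0,0,-1]]'
python3 g.py .5390 -.1752 .052
```

```text
t: 6.08
tool_pos: [0.5382, -0.1748, 0.2152]
tool_rot: [-1.824, -2.556, 0.002]
contact_force: [-0.0, 0.7, -2.2]
opening: 0.0085
grip_force: 38.9
t: 6.92
tool_pos: [0.5376, -0.1704, 0.0754]
tool_rot: [-1.817, -2.557, 0.001]
contact_force: [-0.3, 0.0, -1.9]
opening: 0.0083
grip_force: 38.8
t 6.9167 pos [ 0.5376 -0.1704  0.0754] tool-mm [-5.  -0.1 23.4] yaw of y 19.2 z [-0.004  0.002 -1.   ] F [-0.3  0.  -1.9] open 0.00828112735193974 38.759532880503684
```

```bash
python3 -m crank '[[0,0,4,0,0,0,-1],[0,0,4,0,0,0,-1],[0,0,3,0,0,0,-1],[0,0,2,0,0,0,-1],[0,0,2,0,0,0,-1],[0,0,1.5,0,0,0,-1],[0,0,1.5,0,0,0,-1],[0,0,1,0,0,0,-1],[0,0,1,0,0,0,-1],[0,0,0,0,0,0,-1]]'
```

```text
t: 7.75
tool_pos: [0.539, -0.1723, 0.0581]
tool_rot: [-1.821, -2.56, 0.0]
contact_force: [0.1, 0.4, -1.6]
opening: 0.0082
grip_force: 38.8
```

```bash
python3 -m crank '[[0,0,1,0,0,0,-1],[0,0,1,0,0,0,-1],[0,0,0.5,0,0,0,-1],[0,0,0,0,0,0,-1],[0,0,0,0,0,0,-1],[0,0,0,0,0,0,-1],[0,0,0,0,0,0,-1],[0,0,0,0,0,0,-1],[0,0,0,0,0,0,-1],[0,0,0,0,0,0,-1]]'
```

```text
t: 8.58
tool_pos: [0.5391, -0.1723, 0.0558]
tool_rot: [1.821, 2.56, -0.0]
contact_force: [-0.1, 0.0, -1.7]
opening: 0.0084
grip_force: 38.8
```

```bash
python3 -m crank '[[0,0,0.5,0,0,0,-1],[0,0,0.5,0,0,0,-1],[0,0,0.5,0,0,0,-1],[0,0,0.5,0,0,0,-1],[0,0,0.5,0,0,0,-1],[0,0,0.5,0,0,0,-1],[0,0,0,0,0,0,-1],[0,0,0,0,0,0,-1],[0,0,0,0,0,0,-1],[0,0,0,0,0,0,-1]]'
```

```text
t: 9.42
tool_pos: [0.5392, -0.1723, 0.0529]
tool_rot: [1.821, 2.56, 0.0]
contact_force: [-0.1, -0.6, -0.7]
opening: 0.0085
grip_force: 39.3
```

```bash
python3 -m crank '[[0,0,0.4,0,0,0,-1],[0,0,0.4,0,0,0,-1],[0,0,0.4,0,0,0,-1],[0,0,0.4,0,0,0,-1],[0,0,0.4,0,0,0,-1],[0,0,0,0,0,0,-1],[0,0,0,0,0,0,-1],[0,0,0,0,0,0,-1],[0,0,0,0,0,0,-1],[0,0,0,0,0,0,-1]]'
```

```text
t: 10.25
tool_pos: [0.5397, -0.1727, 0.0521]
tool_rot: [1.82, 2.559, 0.0]
contact_force: [-3.6, -0.2, 5.8]
opening: 0.0086
grip_force: 43.6
```

```bash
python3 -m crank '[[0,0,0,0,0,0,-0.75],[0,0,0,0,0,0,-0.7],[0,0,0,0,0,0,-0.6],[0,0,0,0,0,0,-0.5],[0,0,0,0,0,0,-0.3],[0,0,0,0,0,0,-0.2],[0,0,0,0,0,0,-0.1],[0,0,0,0,0,0,0],[0,0,0,0,0,0,0],[0,0,0,0,0,0,0]]'
python3 -m crank '[[0,0,-4,0,0,0,0],[0,0,-8,0,0,0,0],[0,0,-14,0,0,0,0],[0,0,-16,0,0,0,0],[0,0,-18,0,0,0,0],[0,0,-20,0,0,0,0],[0,0,-20,0,0,0,0],[0,0,-18,0,0,0,0],[0,0,-12,0,0,0,0],[0,0,-6,0,0,0,0]]'
python3 g.py .478 .006 .19
python3 - <<'E'
from station import get_image
import cv2
i=get_image("scene")[:,:,::-1][110:260,200:400]
cv2.imwrite("pics/s3.png",cv2.resize(i,None,fx=4,fy=4,interpolation=cv2.INTER_CUBIC))
E
```

```text
t: 11.08
tool_pos: [0.5391, -0.1723, 0.0508]
tool_rot: [1.821, 2.56, 0.0]
contact_force: [-0.0, 0.5, -0.0]
opening: 0.0424
grip_force: 0.0
t: 11.92
tool_pos: [0.5402, -0.1728, 0.1899]
tool_rot: [1.819, 2.556, 0.001]
contact_force: [0.4, 0.1, 1.1]
opening: 0.0423
grip_force: 0.0
t 11.9167 pos [ 0.5402 -0.1728  0.1899] tool-mm [ 1.893e+02 -1.000e-01 -6.000e-01] yaw of y 19.1 z [ 0.004 -0.002 -1.   ] F [0.4 0.1 1.1] open 0.042325316191048984 0.0
```

View pics/s3.png

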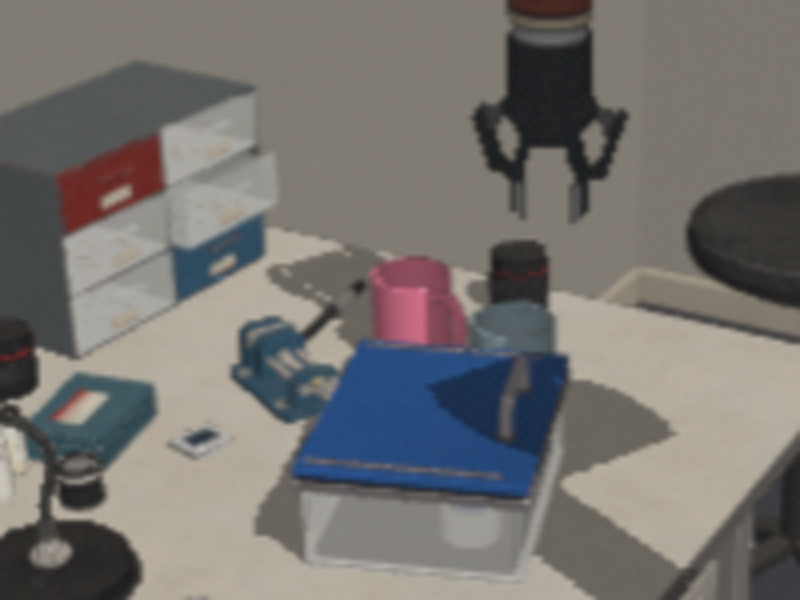

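```bash
python3 - <<'E'
from h import *
c,s=np.cos(.333),np.sin(.333)
for X in((-.065,.034,.128),(-.065,-.034,.128),(-.065,.038,.097),(-.095,-.116,.097),(-.095,.116,.097),(.092,-.116,.097)):
    p=proj("scene",np.array([.5398+c*X[0]-s*X[1],.0266+s*X[0]+c*X[1],X[2]]));print(((p-[200,110])*4).round(0))
E
python3 -m crank '[[10,0,0,0,0,0,0],[20,0,0,0,0,0,0],[22,0,0,0,0,0,0],[23,0,0,0,0,0,0],[23,0,0,0,0,0,0],[23,0,0,0,0,0,0],[23,0,0,0,0,0,0],[22,0,0,0,0,0,0],[16,0,0,0,0,0,0],[7,0,0,0,0,0,0]]'
python3 - <<'E'
from station import get_image
import cv2
i=get_image("scene")[:,:,::-1][140:240,260:380]
cv2.imwrite("pics/s4.png",cv2.resize(i,None,fx=6,fy=6,interpolation=cv2.INTER_CUBIC))
E
python3 g.py .478 .006 .109
```

```text
[506. 397.]
[520. 359.]
[506. 433.]
[568. 350.]
[527. 485.]
[362. 335.]
t: 12.8
tool_pos: [0.4752, 0.0085, 0.1848]
tool_rot: [-1.817, -2.559, 0.002]
contact_force: [0.1, 0.3, -0.4]
opening: 0.0425
grip_force: 0.0
t 12.85 pos [0.4754 0.0085 0.1851] tool-mm [-3.4  1.8 76.1] yaw of y 19.3 z [-0.003  0.001 -1.   ] F [0.6 0.7 0.9] open 0.04238701574215814 0.0
```

View pics/s4.png

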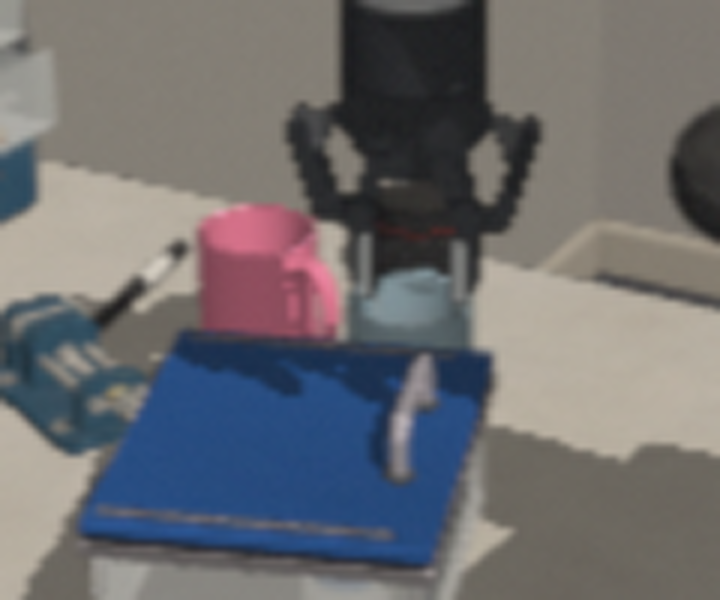

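```bash
python3 -m crank '[[-1,0.2,4,0,0,0,0],[-1,0.2,8,0,0,0,0],[-1,0.2,10,0,0,0,0],[0,0.2,10,0,0,0,0],[0,0.2,10,0,0,0,0],[0,0,10,0,0,0,0],[0,0,9,0,0,0,0],[0,0,8,0,0,0,0],[0,0,4,0,0,0,0],[0,0,2,0,0,0,0]]'
python3 -m crank '[[0,0,0,0,0,0,-0.2],[0,0,0,0,0,0,-0.4],[0,0,0,0,0,0,-0.5],[0,0,0,0,0,0,-0.6],[0,0,0,0,0,0,-0.7],[0,0,0,0,0,0,-0.8],[0,0,0,0,0,0,-1],[0,0,0,0,0,0,-1],[0,0,0,0,0,0,-1],[0,0,0,0,0,0,-1]]' 60
python3 g.py .478 .006 .109
```

```text
t: 13.68
tool_pos: [0.4786, 0.0038, 0.1107]
tool_rot: [-1.821, -2.559, 0.001]
contact_force: [-0.5, 0.5, -0.7]
opening: 0.0426
grip_force: 0.0
t: 14.52
tool_pos: [0.4793, 0.0037, 0.1124]
tool_rot: [1.821, 2.559, 0.0]
contact_force: [-1.8, -0.8, 4.3]
opening: 0.0076
grip_force: 58.7
t 14.5167 pos [0.4793 0.0037 0.1124] tool-mm [ 2.6 -0.5  3.4] yaw of y 19.1 z [ 0.001 -0.    -1.   ] F [-1.8 -0.8  4.3] open 0.007603787576420702 58.726948499679565
```

```bash
python3 -m crank '[[0,0,0,0,0,0,-1],[0,0,0,0,0,0,-1],[0,0,-0.5,0,0,0,-1],[0,0.1,-0.5,0,0,0,-1],[0,0.1,-0.5,0,0,0,-1],[0,0.1,-0.5,0,0,0,-1],[0,0.1,-0.5,0,0,0,-1],[0,0.1,-0.5,0,0,0,-1],[0,0,0,0,0,0,-1],[0,0,0,0,0,0,-1]]' 100
python3 g.py .478 .006 .109
```

```text
t: 15.35
tool_pos: [0.4793, 0.0038, 0.113]
tool_rot: [1.821, 2.56, -0.0]
contact_force: [6.5, -1.2, -9.5]
opening: 0.006
grip_force: 97.5
t 15.35 pos [0.4793 0.0038 0.113 ] tool-mm [ 2.5 -0.5  4. ] yaw of y 19.1 z [ 0. -0. -1.] F [ 6.5 -1.2 -9.5] open 0.005963262953177793 97.47905015945435
```

```bash
python3 -m crank '[[0,0.1,-0.5,0,0,0,-1],[0,0.1,-0.5,0,0,0,-1],[0,0.1,-0.5,0,0,0,-1],[0,0.1,-0.5,0,0,0,-1],[0,0.1,-0.5,0,0,0,-1],[0,0.1,-0.5,0,0,0,-1],[0,0.1,-0.5,0,0,0,-1],[0,0.1,-0.5,0,0,0,-1],[0,0,0,0,0,0,-1],[0,0,0,0,0,0,-1]]'
```

```text
t: 16.18
tool_pos: [0.4805, 0.0041, 0.1174]
tool_rot: [1.821, 2.559, 0.001]
contact_force: [6.7, -0.3, -8.1]
opening: 0.0066
grip_force: 98.8
```

```bash
python3 -m crank '[[0,0.1,-0.5,0,0,0,-1],[0,0.1,-0.5,0,0,0,-1],[0,0.1,-0.5,0,0,0,-1],[0,0.1,-0.5,0,0,0,-1],[0,0.1,-0.5,0,0,0,-1],[0,0.1,-0.5,0,0,0,-1],[0,0.1,-0.5,0,0,0,-1],[0,0.1,-0.5,0,0,0,-1],[0,0,0,0,0,0,-1],[0,0,0,0,0,0,-1]]'
```

```text
t: 17.02
tool_pos: [0.482, 0.0046, 0.1229]
tool_rot: [1.82, 2.558, 0.003]
contact_force: [7.0, 0.4, -3.1]
opening: 0.0063
grip_force: 99.4
```

```bash
python3 -m crank '[[0,0.5,-1,0,0,0,-1],[0,0.6,-1.5,0,0,0,-1],[0,0.6,-1.5,0,0,0,-1],[0,0.7,-1.5,0,0,0,-1],[0,0.7,-1.5,0,0,0,-1],[0,0.7,-1.5,0,0,0,-1],[0,0.6,-1.5,0,0,0,-1],[0,0.5,-1,0,0,0,-1],[0,0.3,-0.5,0,0,0,-1],[0,0,0,0,0,0,-1]]'
python3 - <<'E'
from station import get_image
import cv2
i=get_image("scene")[:,:,::-1][140:240,260:380]
cv2.imwrite("pics/s5.png",cv2.resize(i,None,fx=6,fy=6,interpolation=cv2.INTER_CUBIC))
E
python3 g.py .486 .008 .137
```

```text
t: 17.85
tool_pos: [0.4854, 0.0059, 0.1332]
tool_rot: [-1.821, -2.559, 0.002]
contact_force: [4.6, -2.7, -6.4]
opening: 0.0065
grip_force: 99.0
t 17.9 pos [0.4855 0.0059 0.1333] tool-mm [ 1.8  1.2 -3.7] yaw of y 19.1 z [-0.001 -0.001 -1.   ] F [ 5.1 -2.7 -6.3] open 0.006391004115935921 98.96492958068848
```

View pics/s5.png

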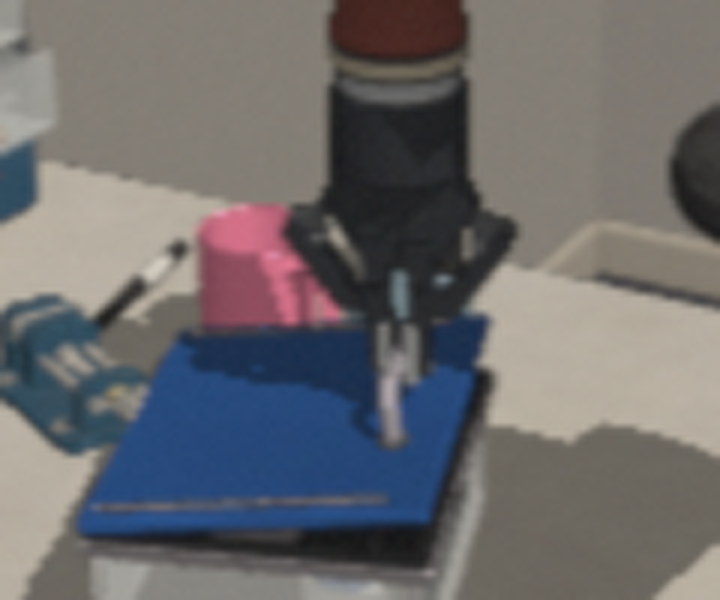

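```bash
python3 - <<'E'
from h import *
c,s=np.cos(.333),np.sin(.333)
def pt(x,y,z,th):
    dx,dz=x-.092,z-.088; x=.092+dx*np.cos(th)+dz*np.sin(th); z=.088-dx*np.sin(th)+dz*np.cos(th)
    p=proj("scene",np.array([.5398+c*x-s*y,.0266+s*x+c*y,z]));return ((p-[260,140])*6).round(0)
for th in(0,.1,.12,.14,.16,.18): print(th,pt(-.095,-.116,.097,th),pt(-.095,.116,.097,th),pt(-.065,.034,.097,th))
E
```

```text
0 [493. 346.] [431. 547.] [400. 465.]
0.1 [490. 317.] [427. 515.] [397. 440.]
0.12 [489. 311.] [426. 509.] [396. 435.]
0.14 [488. 305.] [425. 503.] [394. 430.]
0.16 [487. 300.] [423. 496.] [393. 424.]
0.18 [485. 294.] [422. 490.] [392. 419.]
```

```bash
python3 -m crank '[[0,0.3,-0.5,0,0,0,-1],[0,0.4,-1,0,0,0,-1],[0,0.4,-1,0,0,0,-1],[0,0.4,-1,0,0,0,-1],[0,0.4,-1,0,0,0,-1],[0,0.3,-0.5,0,0,0,-1],[0,0,0,0,0,0,-1],[0,0,0,0,0,0,-1],[0,0,0,0,0,0,-1],[0,0,0,0,0,0,-1]]'
python3 - <<'E'
from station import get_image
import cv2
i=get_image("scene")[:,:,::-1][185:245,300:380]
cv2.imwrite("pics/s6.png",cv2.resize(i,None,fx=10,fy=10,interpolation=cv2.INTER_CUBIC))
E
python3 g.py .486 .008 .137
```

```text
t: 18.73
tool_pos: [0.4875, 0.0065, 0.1383]
tool_rot: [-1.821, -2.559, 0.002]
contact_force: [4.6, -2.1, -7.8]
opening: 0.0066
grip_force: 98.8
t 18.7833 pos [0.4875 0.0066 0.1383] tool-mm [ 1.8 -0.9  1.3] yaw of y 19.1 z [-0.002 -0.001 -1.   ] F [ 4.  -2.  -7.8] open 0.00650138456976866 98.8410758972168
```

View pics/s6.png

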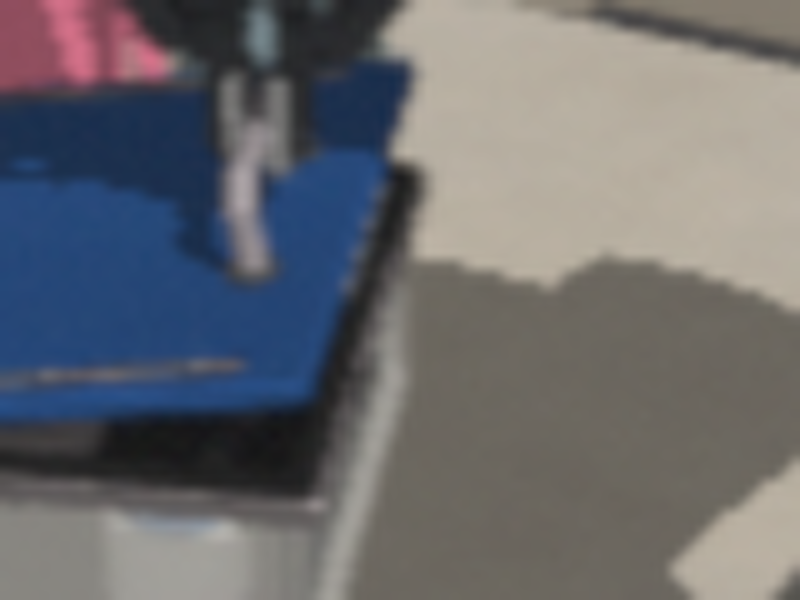

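```bash
python3 -m crank '[[0,0,0,0,0,0,-1],[0,0,0,0,0,0,-1],[0,0,0,0,0,0,-1],[0,0,0,0,0,0,-1],[0,0,0,0,0,0,-1],[0,0,0,0,0,0,-1],[0,0,0,0,0,0,-1],[0,0,0,0,0,0,-1],[0,0,0,0,0,0,-1],[0,0,0,0,0,0,-1]]'
python3 -c "
from station import ctrl
print(ctrl.finish_job())"
```

```text
t: 19.62
tool_pos: [0.4874, 0.0065, 0.1383]
tool_rot: [-1.821, -2.559, 0.002]
contact_force: [4.4, -1.8, -7.1]
opening: 0.0064
grip_force: 98.8
the job is handed in; nothing more can be done
None
```

I handed the job in at about 19.6 s: the mug stands upright on the desk beside the box, and the gripper is holding the lid still at about 0.16 rad (measured from the picture), so its front edge is roughly 3 cm up.

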